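# Turn the saucepan handle in and pop the spice drawer

## Task

The steel saucepan's black handle sticks out past the side of the hob, in front of the spice chest's push-to-open drawer. Keeping the saucepan level on its cooking zone and without bumping it into the other pans or the chest, swing its handle round the front to the inside so that it lies wholly over the hob, not out past any edge and at least a finger's breadth (20 mm) clear of the other pans. Then push the drawer front gently inward until its touch latch lets go, and let the drawer spring ajar; leave the other pans where they stand.

Things in the scene. Friction and masses are not known exactly. Their poses are not given: they have to be found in the camera images.
- hob: Black glass hob, fixed, 380 mm deep (its x) by 520 mm wide (its y), 10 mm high; origin at the centre of its underside, on the worktop; its x points away from the robot, its y to the left. Edges at x = -190/+190 mm, y = -260/+260 mm.
- zone (a point): Centre of the right-hand cooking zone (a ring 180 mm across printed on the glass), on the glass surface, where the saucepan stands and must stay.
- pan: Loose steel saucepan, round, 150 mm across, rim 85 mm above its base, 0.6 to 1.1 kg, with one straight black handle along its own +x; origin at the centre of its underside, on the glass. It slides and turns on the glass with friction. The wall stands 75 mm from the origin. The handle is a bar 20 mm wide and 16 mm thick, level, its centre line 66 mm above the pan's base; the black part runs from 95 to 235 mm from the pan's centre.
- handle_grip (a point): Point on the handle's centre line, 150 mm from the pan's centre, 66 mm above the pan's base. Axes as the pan's.
- handle_tip (a point): Outer end of the handle, on its centre line, 235 mm from the pan's centre. Axes as the pan's.
- skillet: Loose dark skillet, 180 mm across, rim 45 mm high, with a brown wooden handle along its own +x reaching 245 mm from its centre; origin at the centre of its underside. It stands on one of the two left-hand zones (front or rear). Leave alone.
- milk_pan: Loose red milk pan, 130 mm across, rim 85 mm high, with a pale wooden handle along its own +x reaching 200 mm from its centre; origin at the centre of its underside. It stands on the other left-hand zone. Leave alone.
- chest: Pale wooden spice chest, fixed on the worktop just right of the hob, 200 mm deep, 200 mm wide, 125 mm high, two small jars on the rear of its top; origin on the worktop under the middle of the shut drawer's front face; its x points into the chest, away from the robot, its y to the left.
- drawer_front (a point): Middle of the outer face of the green, handle-less drawer front (176 mm wide, 92 mm high, from 20 to 112 mm above the worktop; it stands 15 mm proud of the chest), 66 mm above the worktop; moves with the drawer. Axes as the chest's: the drawer is pushed in along +x.
- spice_drawer (a joint): Drawer travel in m: 0 shut and latched, grows as it comes out to 0.08, negative while pushed in. Pushing takes about 6 N. How far in the latch lets go differs each time, from 3 to 12 mm; a solid stop, where the resistance climbs steeply, comes about 2 mm beyond that point. Nothing shows until the pusher backs away: then, if the latch has let go, a spring drives the drawer out by itself to 0.08; if not, it returns to 0.

How it is judged:
On the way, in this order (a step that is already met when the one before it is completed fails the run):
1. the saucepan's handle lies over the hob, clear of the other pans, the pan on its zone (x of handle_tip in the frame of hob between -0.185 and 0.185 m and y of handle_tip in the frame of hob between -0.255 and 0.255 m and horizontal distance between handle_tip and skillet above 0.11 m and horizontal distance between handle_tip and milk_pan above 0.085 m and horizontal distance between pan and zone below 0.03 m), for 0.2 s.
2. the drawer has sprung ajar (value of joint spice_drawer above 0.06 m), for 0.2 s.
At the end, for the whole second after the job is handed in: Saucepan level, still, within 30 mm of its zone's centre; its handle end over the hob, 5 mm or more inside every edge and 20 mm or more outside the walls of the skillet and milk pan, which are within 20 mm of where they stood; drawer sprung out 60 mm or more (all of step 1 and angle between pan's own z axis and vertical below 0.05 rad and linear speed of pan below 0.02 m/s and value of joint spice_drawer above 0.06 m and distance of each of skillet, milk_pan from where it was at the start of the episode below 0.02 m); the robot touches nothing.
It fails at once if the saucepan is tipped (more than 0.25 rad) (angle between pan's own z axis and vertical above 0.25 rad).
It fails at once if the saucepan is dragged off its zone (centre more than 60 mm away) (horizontal distance between pan and zone above 0.06 m).
It fails at once if the saucepan bumps the chest, its drawer or another pan (more than 3 N) (contact force between pan and chest above 3 N or contact force between pan and skillet above 3 N or contact force between pan and milk_pan above 3 N).
It fails at once if another pan is shoved (more than 20 mm) (distance of any of skillet, milk_pan from where it was at the start of the episode above 0.02 m).
It fails at once if the chest or drawer is pushed hard (more than 30 N) (contact force between chest and the fingers above 30 N or contact force between chest and the arm above 30 N).
It also fails if it takes over 66 s, if anything falls off the work surface, if the arm or the gripper's body presses on something with over 40 N, if the wrist force passes 120 N, or if a joint passes its speed limit or range.

## Robot

A 6-joint arm with a two-finger parallel gripper is mounted at the origin on the work surface. World frame = base frame: x ahead of the robot, y to its left, z up, the work surface at z = 0. Lengths are in m, angles in rad, forces in N, time in s.
With the tool pointing down it reaches from about 0.35 to 0.875 m from the base axis. Payload 4.2 kg.
Tool frame: the origin (TCP) lies midway between the tips of the shut fingers; the grasp point (between the pads) lies 19 mm behind it; z points along the fingers, y is the line along which they close (so a half turn about z gives the same grasp; the last joint's range is limited). The gripper opens to 85 mm and grips with 20 to 120 N. Pads are 22 mm wide; open, the fingers measure 114 mm over their backs; the gripper's body (76 mm by 85 mm) begins 54 mm behind the grasp point. The pads swing forward as they close: fully open they stand 13 mm farther back than shut.
Start: joints at [-0.858, 0.385, 0.008, 0, -1.194, -0.259], TCP at [0.274, -0.562, 0.231] pointing down, gripper open.
Joint ranges: [-3.14, 3.14], [-1.21, 2.06], [-1.07, 1.41], [-3.16, 2.05], [-2.99, -0.16], [-3.1, 3.1]. Speed limits (rad/s): [2.79, 2.79, 3.14, 3.14, 3.14, 3.14].

## Interface

Orientations are given as a rotation vector (axis times angle).
In Python, from rig import bot gives the robot as it stands. The module is installed in compiled form; this text tells all that it offers.
- The arm moves only by the tool carry_out, never from a script. Its argument "deltas" is a list of rows, each a list of 3 entries, a list of its own where there are three numbers: the closure, from -1 (fully open) to 1 (shut), then the shift along the tool's x, y, z in cm, then the turn about the tool's z in degrees. A call has exactly 8 rows; each row is the pose to reach, as a shift and turn from the pose commanded when the call began, along the tool's axes at that moment; what a row does not reach only later rows make up. A row lasts 1/8 s, in which the tool goes at most 62.5 mm and 10.7 degrees, less where a joint would pass 70% of its speed; a pose out of reach is approached as far as the arm can. A call with a gripper value outside its range is refused whole. The fingers move at their own pace and stop on an object; "newtons" is the grip in N (left out, the last holds). Time passes only in rows, so rows that repeat a pose let the fingers close, or fill a call up. It gives the time, the measured TCP pose, the force, the opening and the grip force at its end, in the units of the state.
- bot.get_state(): the state, without advancing time (a new reading comes with each control period).
- bot.capture(name): name is "scene" or "side" or "wrist"; returns a dict with "frame" (400x640x3 uint8, red, green, blue), "mtx" (3x3 intrinsics, pixels), "origin" and "attitude" of the camera in the world. Camera axes: x right, y down, z forward; pixel columns grow to the right and rows downward; lengths in m; the calibration is good to about 2 mm. A picture is of the moment at which its call begins. There is no depth.
- bot.finish_job(): hands the job in; it is judged then, once.
The state is a dict: "t": time; "q": joint angles; "joint_vel": joint speeds; "tau": joint torques, N m; "ee_pos": TCP position; "eef_rot": TCP orientation; "ft_force": force on the tool from outside, world axes, zero at the start; "torque": the same for the moment, N m; "gripper_width": finger opening in m; "grip_force": force on a finger pad.
Only numpy, scipy, OpenCV 4.12 (cv2) and the standard library are available. Lean on these libraries where they do the work, as an engineer would, in place of code of your own. Each camera call takes 0.05 s, during which the arm holds its last target. There are 200 camera calls.

## Working session

There is one attempt and no reset: what is moved stays moved. The work goes in short steps, Python scripts to look and compute and a tool call to move; the robot and the scene stay as the last step left them, time stands still between calls to the robot, and variables do not carry over. Pictures are saved under pics/ and viewed, at most 10 in all, crops included, and the job is handed in when it is done.

Besides the shell and the picture viewer there is one more tool, called after "Emit:" as name(argument=value, ...) on one line, values as JSON. carry_out: Moves the arm, as the interface text tells. Its arguments: {"type":"object","properties":{"deltas":{"type":"array"},"newtons":{"type":"number"}},"required":["deltas"]}

```bash
mkdir -p pics; python3 - <<'E'
from rig import bot
import cv2,pickle
d={}
for n in("scene","side"):
    c=bot.capture(n);d[n]=c;cv2.imwrite(f"pics/{n}0.png",c["frame"][:,:,::-1]);print(n,c["origin"],c["attitude"],c["mtx"])
pickle.dump(d,open("v0.pkl","wb"));print(bot.get_state())
E
```

```text
scene [ 1.10794528 -0.30940306  1.04018424] [-2.26956475 -1.28858198  0.36052084] [[494.71105771   0.         332.82411894]
 [  0.         494.71105771 202.84067994]
 [  0.           0.           1.        ]]
side [0.27492416 0.91477563 0.72417438] [-0.41961682  2.62226189 -1.367675  ] [[478.16933092   0.         326.62033999]
 [  0.         478.16933092 202.38535216]
 [  0.           0.           1.        ]]
{'t': 0.1, 'q': array([-8.58351824e-01,  3.85513688e-01,  6.75947932e-03, -4.51429527e-04,
       -1.19402257e+00, -2.58635284e-01]), 'joint_vel': array([ 4.86022295e-05, -1.20765675e-03,  6.41365409e-03,  7.00926952e-04,
       -3.92974515e-04,  4.70439000e-04]), 'tau': array([-1.10353889e-03, -3.93320060e+01,  1.88929528e+01,  4.19788018e+00,
       -2.57355903e-03,  4.10219570e-06]), 'ee_pos': array([ 0.2738008 , -0.56124563,  0.23030683]), 'eef_rot': array([ 7.06361147e-01, -3.06058389e+00, -3.05840189e-03]), 'ft_force': array([-0.60915275,  0.8928906 ,  0.38019291]), 'torque': array([ 0.00597501, -0.05721847,  0.0094392 ]), 'grip_force': 0.0, 'gripper_width': 0.08527723807743678}
```

View pics/scene0.png

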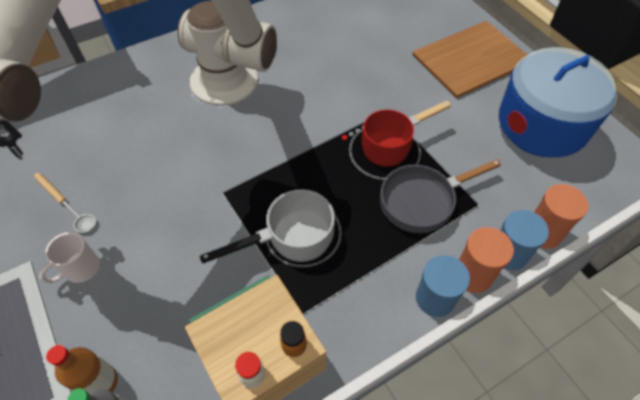

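View pics/side0.png

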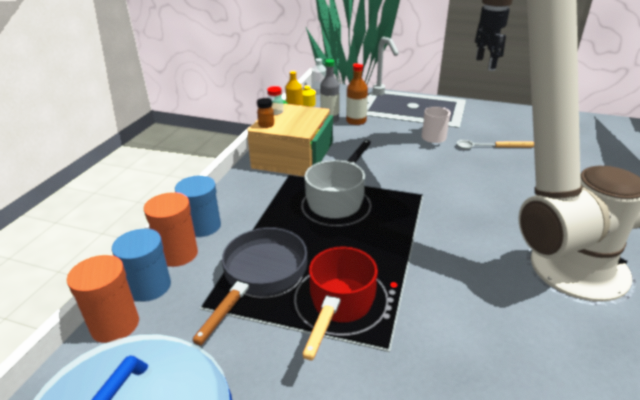

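```bash
cat > h.py <<'E'
import numpy as np,cv2
from scipy.spatial.transform import Rotation as R
def ray(c,p):
    p=np.atleast_2d(np.asarray(p,float));d=np.c_[p,np.ones(len(p))]@np.linalg.inv(c["mtx"]).T
    return d@R.from_rotvec(c["attitude"]).as_matrix().T
def onz(c,p,z):
    d=ray(c,p);o=np.asarray(c["origin"]);return o+d*((z-o[2])/d[:,2])[:,None]
def tri(c1,p1,c2,p2):
    a=ray(c1,p1)[0];b=ray(c2,p2)[0];o1,o2=np.array(c1["origin"]),np.array(c2["origin"])
    s=np.linalg.lstsq(np.c_[a,-b],o2-o1,rcond=None)[0];x,y=o1+s[0]*a,o2+s[1]*b
    return (x+y)/2,np.linalg.norm(x-y)
def big(m,box=None):
    m=m.astype(np.uint8)
    if box: k=np.zeros_like(m);x0,y0,x1,y1=box;k[y0:y1,x0:x1]=1;m=m*k
    n,l,s,_=cv2.connectedComponentsWithStats(m);return l==1+np.argmax(s[1:,4])
def pts(m): y,x=np.nonzero(m);return np.c_[x,y].astype(float)
E
python3 - <<'E'
import pickle;from h import *
np.set_printoptions(precision=4,suppress=True)
d=pickle.load(open("v0.pkl","rb"));S,D=d["scene"],d["side"]
f=S["frame"].astype(int);g=D["frame"].astype(int)
def tips(m):
    p=pts(m);vx,vy,x,y=cv2.fitLine(p.astype(np.float32),cv2.DIST_L2,0,.01,.01).ravel();t=(p-[x,y])@[vx,vy]
    return np.array([[x+vx*t.min(),y+vy*t.min()],[x+vx*t.max(),y+vy*t.max()]]),len(p)
hs,n1=tips(big(f.max(2)<60,(195,225,266,268)));hd,n2=tips(big(g.max(2)<60,(344,135,380,163)))
print("handle px",hs,n1,hd,n2)
print("handle scene z.076",onz(S,hs,.076)[:,:2]); print("side",onz(D,hd,.076)[:,:2])
print("tip tri",tri(S,hs[0],D,hd[np.argmax(hd[:,0])]))
# hob
m=(f.max(2)<50);m[:,:222]=0;m=big(m,(222,118,480,315))
hull=cv2.convexHull(pts(m).astype(np.int32));q=cv2.approxPolyDP(hull,12,True)[:,0];print("hob",q,onz(S,q,.01)[:,:2])
m=(g.max(2)<50);m=big(m,(200,170,425,350));q=cv2.approxPolyDP(cv2.convexHull(pts(m).astype(np.int32)),10,True)[:,0];print("hob side",q,onz(D,q,.01)[:,:2])
# green
for c,I,b in((S,f,(180,270,290,335)),(D,g,(300,100,340,165))):
    m=big((I[...,1]>I[...,0]+25)&(I[...,1]>I[...,2]+5),b);q=cv2.approxPolyDP(cv2.convexHull(pts(m).astype(np.int32)),3,True)[:,0];print("green",m.sum(),q.tolist(),onz(c,q,.112)[:,:2])
# red pan, rim
for c,I in((S,f),(D,g)):
    m=big((I[...,0]>110)&(I[...,1]<60)&(I[...,2]<70),(290,100,420,330));x,y,w,h=cv2.boundingRect(m.astype(np.uint8));print("red",x,y,w,h,onz(c,[[x+w/2,y+w*.4]],.095))
E
```

```text
handle px [[201.4594 260.0927]
 [267.9946 232.1237]] 731 [[350.1271 161.0249]
 [368.6362 140.6692]] 169
handle scene z.076 [[ 0.5635 -0.2922]
 [ 0.5745 -0.1379]]
side [[ 0.5745 -0.1727]
 [ 0.556  -0.3028]]
tip tri (array([ 0.5587, -0.2943,  0.0771]), np.float64(0.010345486027163267))
hob [[476 204]
 [304 311]
 [222 255]
 [225 193]
 [340 135]] [[ 0.7292  0.3558]
 [ 0.753  -0.1485]
 [ 0.5382 -0.2452]
 [ 0.3831 -0.1674]
 [ 0.3666  0.1807]]
hob side [[387 347]
 [338 336]
 [255 228]
 [288 176]
 [420 195]] [[ 0.3535  0.3465]
 [ 0.4457  0.3503]
 [ 0.735   0.0996]
 [ 0.7496 -0.1481]
 [ 0.3774 -0.166 ]]
green 298 [[268, 276], [189, 320]] [[ 0.6859 -0.1909]
 [ 0.6907 -0.3637]]
green 620 [[332, 115], [331, 142], [321, 160], [314, 162], [310, 142]] [[ 0.6878 -0.3642]
 [ 0.6366 -0.1964]
 [ 0.6305 -0.0947]
 [ 0.6442 -0.0796]
 [ 0.6914 -0.179 ]]
red 363 111 50 37 [[0.4775 0.2516 0.095 ]]
red 309 247 69 64 [[0.4586 0.2757 0.095 ]]
```

Emit:
carry_out(deltas=[[-1,[-5,2,0],-7],[-1,[-10,4.5,0],-14],[-1,[-15.5,7,0],-22],[-1,[-21,9.5,0],-29],[-1,[-26.5,12,0],-37],[-1,[-32,14.5,0],-45],[-1,[-37,16.5,0],-52],[-1,[-41.8,18.5,0],-60]], newtons=40)

```text
t: 1.1
ee_pos: [0.5694, -0.2104, 0.2309]
eef_rot: [2.148, -2.292, -0.001]
ft_force: [0.4, -0.2, -0.3]
gripper_width: 0.0854
grip_force: 0.0
```

```bash
python3 - <<'E'
from rig import bot
import cv2,pickle
c=bot.capture("wrist");cv2.imwrite("pics/w1.png",c["frame"][:,:,::-1]);pickle.dump(c,open("w1.pkl","wb"));print(c["origin"],c["attitude"])
s=bot.get_state();print(s["t"],s["q"],s["ee_pos"],s["eef_rot"])
E
```

```text
[ 0.5638627  -0.28554427  0.37364255] [0.10173649 3.09493828 0.46831282]
1.15 [-8.12959917e-02  3.58232430e-01 -3.44957145e-02 -8.05803327e-04
 -1.17646398e+00  2.46787186e-02] [ 0.57327954 -0.20681553  0.23039334] [-2.15620431e+00  2.28258014e+00 -1.09145355e-03]
```

View pics/w1.png

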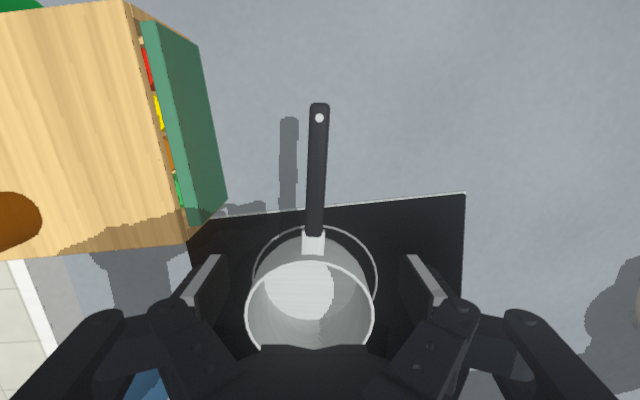

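```bash
cat > m.py <<'E'
import pickle;from h import *
from scipy.optimize import least_squares
np.set_printoptions(precision=4,suppress=True)
def circ(P,r): 
    s=least_squares(lambda c:np.hypot(*(P-c).T)-r,P.mean(0),loss="soft_l1",f_scale=.002);return s.x,np.abs(s.fun).mean()*1e3
E
python3 - <<'E'
from m import *
c=pickle.load(open("w1.pkl","rb"));f=c["frame"].astype(int);v=f.max(2)
m=big(v<75,(295,95,340,196));p=pts(m)
L=np.array([[y,p[p[:,1]==y,0].mean()] for y in range(108,195)]);a=np.polyfit(L[:,0],L[:,1],1)
y0=p[:,1].min();print("tip",y0,np.polyval(a,y0))
H=onz(c,[[np.polyval(a,y),y] for y in(y0,194)],.084)[:,:2];u=H[0]-H[1];u/=np.linalg.norm(u);print("handle",H,np.degrees(np.arctan2(u[1],u[0])),"ctr from tip",H[0]-.235*u)
# ring: first bright px walking from outside along rows (left/right)
rp=[];rm=[]
for y in range(244,282,3):
    for xs in (range(235,290),range(398,340,-1)):
        for x in xs:
            if v[y,x]>70: rp.append((x,y));break
rp=np.array(rp);P=onz(c,rp,.01)[:,:2];print("ring px",rp.tolist(),circ(P,.091))
for x in range(258,364,4):   # rim outer: walls brightness - print profile
    pass
e=cv2.Canny(c["frame"],60,150);E=pts(e);q=onz(c,E,.095)[:,:2]
ctr=H[0]-.235*u
for _ in range(5):
    k=np.abs(np.hypot(*(q-ctr).T)-.075)<.006;k&=(E[:,1]<340);ctr,r=circ(q[k],.075)
print("rim ctr",ctr,r,k.sum())
w=pickle.load(open("v0.pkl","rb"))
for n in("scene","side"):
    C=w[n];E=pts(cv2.Canny(C["frame"],60,150));q=onz(C,E,.095)[:,:2];cc=ctr.copy()
    for _ in range(5):
        k=np.abs(np.hypot(*(q-cc).T)-.075)<.006;cc,r=circ(q[k],.075)
    print(n,"rim",cc,r,k.sum())
E
```

```text
tip 103.0 318.03692866933216
handle [[ 0.5588 -0.2943]
 [ 0.5671 -0.2056]] -95.36618934242993 ctr from tip [ 0.5808 -0.0603]
ring px [[267, 244], [363, 244], [264, 247], [365, 247], [262, 250], [368, 250], [260, 253], [370, 253], [258, 256], [372, 256], [257, 259], [373, 259], [255, 262], [374, 262], [254, 265], [375, 265], [253, 268], [376, 268], [253, 271], [376, 271], [252, 274], [377, 274], [252, 277], [377, 277], [252, 280], [377, 280]] (array([ 0.5773, -0.0506]), np.float64(0.6197988007899924))
rim ctr [ 0.5837 -0.0606] 2.084692849480358 506
scene rim [ 0.5862 -0.0609] 1.985880996930465 267
side rim [ 0.5859 -0.0637] 2.352235784108561 156
```

Emit:
carry_out(deltas=[[-1,[0,0,2],1],[-1,[0,0,5],1.6],[-1,[0,0,8],1.6],[-1,[0,0,10],1.6],[-1,[0,0,10],1.6],[-1,[0,0,10],1.6],[-1,[0,0,10],1.6],[-1,[0,0,10],1.6]])

```text
t: 2.15
ee_pos: [0.569, -0.2123, 0.1322]
eef_rot: [-2.11, 2.327, -0.002]
ft_force: [-1.3, -0.1, -0.6]
gripper_width: 0.0852
grip_force: 0.0
```

```bash
cat > s.py <<'E'
from rig import bot
import sys
from m import *
s=bot.get_state();M=R.from_rotvec(s["eef_rot"]).as_matrix();x=M[:,0];y=M[:,1]
print(s["t"],s["q"],s["ee_pos"],"ty deg",np.degrees(np.arctan2(y[1],y[0])),"F",s["ft_force"],"w",s["gripper_width"],s["grip_force"])
if len(sys.argv)>1:
    t=np.array(list(map(float,sys.argv[1:4])));print("tool shift cm",M.T@(t-s["ee_pos"])*100)
print(M)
E
python3 s.py .5689 -.2098 .057
```

```text
2.15 [-0.0908  0.4387 -0.1726  0.0001 -0.9579 -0.007 ] [ 0.569  -0.2123  0.1322] ty deg 174.4002266855711 F [-1.2848 -0.1289 -0.5665] w 0.08517517073678364 0.0
tool shift cm [-0.2459  0.0439  7.5217]
[[-0.0976 -0.9952  0.0016]
 [-0.9952  0.0976 -0.0002]
 [ 0.0001 -0.0016 -1.    ]]
```

Emit:
carry_out(deltas=[[-1,[-0.2,0,3],0],[-1,[-0.2,0,5.5],0],[-1,[-0.2,0,7.5],0],[-1,[-0.2,0,7.5],0],[1,[-0.2,0,7.5],0],[1,[-0.2,0,7.5],0],[1,[-0.2,0,7.5],0],[1,[-0.2,0,7.5],0]], newtons=40)

```text
t: 3.15
ee_pos: [0.5689, -0.2103, 0.057]
eef_rot: [-2.11, 2.327, -0.001]
ft_force: [-1.0, -0.8, 2.0]
gripper_width: 0.0193
grip_force: 43.5
```

```bash
python3 s.py .5689 -.2098 .057
```

```text
3.15 [-0.0873  0.525  -0.2486  0.0002 -0.7966 -0.0106] [ 0.5689 -0.2103  0.057 ] ty deg 174.3992072725009 F [-1.0245 -0.8354  1.9852] w 0.019313514761905314 43.54506433010101
tool shift cm [-0.0475  0.0053  0.0042]
[[-0.0976 -0.9952  0.0006]
 [-0.9952  0.0976 -0.0002]
 [ 0.0001 -0.0006 -1.    ]]
```

Emit:
carry_out(deltas=[[1,[-0.06,1.31,0],5],[1,[-0.23,2.6,0],10],[1,[-0.51,3.88,0],15],[1,[-0.9,5.13,0],20],[1,[-1.41,6.34,0],25],[1,[-2.01,7.5,0],30],[1,[-2.71,8.6,0],35],[1,[-3.51,9.64,0],40]])

```text
t: 4.15
ee_pos: [0.4767, -0.166, 0.057]
eef_rot: [-1.183, 2.909, -0.002]
ft_force: [-0.2, -1.4, 1.4]
gripper_width: 0.0193
grip_force: 43.4
```

```bash
python3 s.py; python3 - <<'E'
from m import *
from rig import bot
for n in("scene","side"):
    C=bot.capture(n);E=pts(cv2.Canny(C["frame"],60,150));q=onz(C,E,.095)[:,:2];cc=np.array([.583,-.06])
    for t in (.02,.012,.008,.006,.006):
        k=np.abs(np.hypot(*(q-cc).T)-.075)<t;cc,r=circ(q[k],.075)
    print(n,"rim",cc,r,k.sum())
    cv2.imwrite(f"pics/{n}2.png",C["frame"][:,:,::-1])
E
```

```text
4.15 [-0.0126  0.3884 -0.5057  0.0011 -0.675  -0.7864] [ 0.4767 -0.166   0.057 ] ty deg 134.27088639367565 F [-0.1743 -1.444   1.4047] w 0.019347822612696908 43.440765738487244
[[-0.716  -0.6981  0.0018]
 [-0.6981  0.716  -0.0007]
 [-0.0008 -0.0017 -1.    ]]
scene rim [ 0.5854 -0.0609] 2.0591144140079436 219
side rim [ 0.5851 -0.061 ] 2.252477118822554 182
```

View pics/scene2.png

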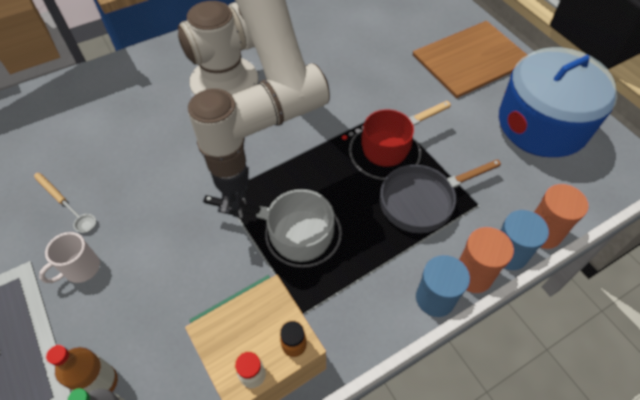

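Emit:
carry_out(deltas=[[1,[-0.06,1.31,0],5],[1,[-0.23,2.6,0],10],[1,[-0.51,3.88,0],15],[1,[-0.9,5.13,0],20],[1,[-1.41,6.34,0],25],[1,[-2.01,7.5,0],30],[1,[-2.71,8.6,0],35],[1,[-3.51,9.64,0],40]])

```text
t: 5.25
ee_pos: [0.432, -0.0739, 0.0568]
eef_rot: [0.114, -3.135, 0.003]
ft_force: [-4.5, -10.2, 8.7]
gripper_width: 0.0194
grip_force: 45.0
```

Emit:
carry_out(deltas=[[1,[-0.06,1.31,0],5],[1,[-0.23,2.6,0],10],[1,[-0.51,3.88,0],15],[1,[-0.9,5.13,0],20],[1,[-1.41,6.34,0],25],[1,[-2.01,7.5,0],30],[1,[-2.71,8.6,0],35],[1,[-3.51,9.64,0],40]])

```text
t: 6.25
ee_pos: [0.4542, 0.0227, 0.0554]
eef_rot: [-0.968, -2.974, 0.017]
ft_force: [-12.9, -6.7, 12.9]
gripper_width: 0.0193
grip_force: 49.5
```

```bash
python3 s.py; python3 - <<'E'
from m import *
from rig import bot
for n in("scene","side"):
    C=bot.capture(n);E=pts(cv2.Canny(C["frame"],60,150))
    for nm,g,r0,z in(("pan",[.583,-.06],.075,.095),("milk",[.467,.262],.065,.095),("skillet",[.64,.22],.09,.055)):
        q=onz(C,E,z)[:,:2];cc=np.array(g)
        for t in (.03,.02,.012,.008,.006,.006):
            k=np.abs(np.hypot(*(q-cc).T)-r0)<t;cc,r=circ(q[k],r0)
        print(n,nm,cc,r,k.sum())
    cv2.imwrite(f"pics/{n}3.png",C["frame"][:,:,::-1])
E
```

```text
6.25 [ 0.4083  0.3315 -0.612  -0.002  -0.6452 -2.6067] [0.4542 0.0227 0.0554] ty deg 53.953801869180694 F [-12.8639  -6.7229  12.9431] w 0.019265788562630694 49.494600892066956
[[-0.8084  0.5884 -0.0168]
 [ 0.5885  0.8085 -0.006 ]
 [ 0.0101 -0.0148 -0.9998]]
scene pan [ 0.5737 -0.0667] 1.9949828671151777 264
scene milk [0.4699 0.2564] 1.5004970375361604 106
scene skillet [0.6514 0.2242] 1.5365838251190609 265
side pan [ 0.575  -0.0665] 1.882176879444496 142
side milk [0.4644 0.259 ] 1.6915135619554065 254
side skillet [0.6487 0.2239] 1.5570620415091774 242
```

View pics/scene3.png

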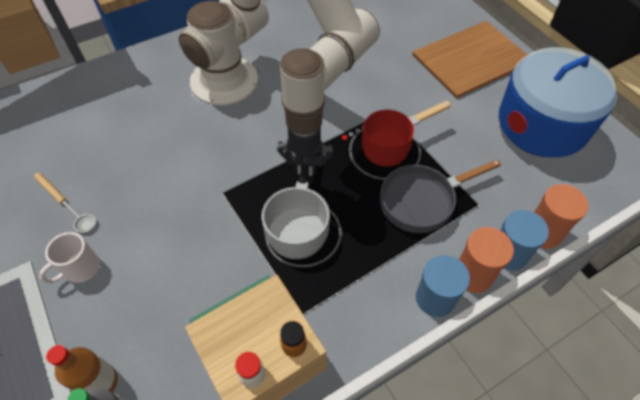

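Emit:
carry_out(deltas=[[1,[0,0,0],0],[1,[0,0,0],0],[1,[0,0,0],0],[1,[0,0,0],0],[1,[0,0,0],0],[1,[0,0,0],0],[1,[0,0,0],0],[1,[0,0,0],0]])

```text
t: 7.35
ee_pos: [0.4561, 0.0233, 0.0557]
eef_rot: [-0.963, -2.979, 0.013]
ft_force: [-9.5, -5.9, 11.1]
gripper_width: 0.0195
grip_force: 48.6
```

```bash
python3 s.py
```

```text
7.35 [ 0.4079  0.3317 -0.6104 -0.0014 -0.6417 -2.603 ] [0.4561 0.0233 0.0557] ty deg 54.16553372061236 F [-9.5386 -5.8628 11.0883] w 0.0194689001208726 48.62901985645294
[[-0.8106  0.5854 -0.0123]
 [ 0.5855  0.8107 -0.0044]
 [ 0.0074 -0.0108 -0.9999]]
```

Emit:
carry_out(deltas=[[1,[0,0.5,-0.1],2],[1,[0.1,1.1,-0.15],4],[1,[0.2,1.7,-0.15],6],[1,[0.3,2.3,-0.15],8],[1,[0.4,2.9,-0.15],10],[1,[0.6,3.5,-0.15],12],[1,[0.6,3.8,-0.15],12],[1,[0.6,3.8,-0.15],12]])

```text
t: 8.35
ee_pos: [0.4761, 0.0589, 0.0569]
eef_rot: [-1.269, -2.868, 0.008]
ft_force: [-4.3, -5.5, 1.7]
gripper_width: 0.0193
grip_force: 45.9
```

```bash
cat > rims.py <<'E'
from m import *
from rig import bot
import sys
for n in("scene","side"):
    C=bot.capture(n);E=pts(cv2.Canny(C["frame"],60,150))
    for nm,g,r0,z in(("pan",[.578,-.06],.075,.095),("milk",[.467,.262],.065,.095),("skillet",[.65,.224],.09,.055)):
        q=onz(C,E,z)[:,:2];cc=np.array(g)
        for t in (.02,.012,.008,.006,.006):
            k=np.abs(np.hypot(*(q-cc).T)-r0)<t;cc,r=circ(q[k],r0)
        print(n,nm,cc,r,k.sum())
    cv2.imwrite(f"pics/{n}{sys.argv[1]}.png",C["frame"][:,:,::-1])
E
python3 s.py;python3 rims.py 4
```

```text
8.35 [ 0.4621  0.3586 -0.5587 -0.0013 -0.6609 -2.8654] [0.4761 0.0589 0.0569] ty deg 42.247404342423984 F [-4.3487 -5.5094  1.7317] w 0.0192786354561985 45.91275751590729
[[-0.6723  0.7402 -0.0069]
 [ 0.7403  0.6723 -0.0026]
 [ 0.0027 -0.0069 -1.    ]]
scene pan [ 0.5759 -0.0529] 2.307193928839198 280
scene milk [0.4699 0.2566] 1.590717337538775 102
scene skillet [0.6515 0.2243] 1.4143731785442901 224
side pan [ 0.5748 -0.0517] 2.1100362760869897 101
side milk [0.4652 0.259 ] 1.7268440797352438 193
side skillet [0.6485 0.224 ] 1.5658359300615694 234
```

Emit:
carry_out(deltas=[[-1,[0,0,0],0],[-1,[0,0,0],0],[-1,[0,0,0],0],[-1,[0,0,0],0],[-1,[0,0,-1],0],[-1,[0,0,-5],0],[-1,[0,0,-10],0],[-1,[0,0,-15],0]])

```text
t: 9.45
ee_pos: [0.4785, 0.0607, 0.2101]
eef_rot: [1.267, 2.874, 0.001]
ft_force: [0.1, 0.8, 0.0]
gripper_width: 0.0855
grip_force: 0.0
```

```bash
python3 s.py; python3 rims.py 5
```

```text
9.45 [ 0.4639  0.1589 -0.3638  0.0001 -1.0474 -2.8652] [0.4785 0.0607 0.2101] ty deg 42.41919715007186 F [0.0882 0.804  0.0493] w 0.08553611460579595 0.0
[[-0.6745  0.7382  0.0007]
 [ 0.7382  0.6745  0.0002]
 [-0.0003  0.0007 -1.    ]]
scene pan [ 0.5759 -0.0529] 2.2978824871784282 282
scene milk [0.4687 0.2569] 2.1885486707132373 140
scene skillet [0.6521 0.2255] 1.8434364231497729 237
side pan [ 0.5763 -0.0512] 2.4821935566642344 170
side milk [0.4652 0.259 ] 2.1760082618687115 290
side skillet [0.6481 0.2243] 2.207154977178721 200
```

View pics/scene5.png

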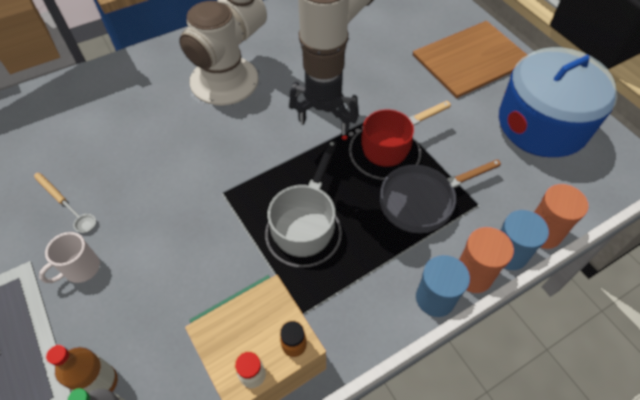

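Emit:
carry_out(deltas=[[1,[-4.2,-1.8,0],-6],[1,[-8.4,-3.5,0],-12],[1,[-12.6,-5.3,0],-18],[1,[-16.8,-7,0],-25],[1,[-21,-8.8,0],-31],[1,[-25.2,-10.5,0],-37],[1,[-29.4,-12.3,0],-43],[1,[-33.4,-14,0],-49]])

```text
t: 10.55
ee_pos: [0.6007, -0.2817, 0.2076]
eef_rot: [0.044, -3.141, -0.0]
ft_force: [1.4, -0.3, 0.1]
gripper_width: -0.0002
grip_force: 0.0
```

```bash
python3 - <<'E'
from rig import bot
import cv2,pickle
c=bot.capture("wrist");cv2.imwrite("pics/w6.png",c["frame"][:,:,::-1]);pickle.dump(c,open("w6.pkl","wb"));print(c["origin"],c["attitude"])
from h import *
np.set_printoptions(precision=4,suppress=True)
I=c["frame"].astype(int);m=big((I[...,1]>I[...,0]+25)&(I[...,1]>I[...,2]+5));q=cv2.approxPolyDP(cv2.convexHull(pts(m).astype(np.int32)),4,True)[:,0]
print(m.sum(),q.tolist(),onz(c,q,.112)[:,:2])
E
python3 s.py .65 -.277 .075
```

```text
[ 0.52464906 -0.28369113  0.35039546] [2.03408782 2.08945651 0.31655463]
2357 [[407, 294], [352, 289], [327, 246], [385, 246]] [[ 0.6866 -0.1899]
 [ 0.6825 -0.2426]
 [ 0.6386 -0.2681]
 [ 0.6372 -0.2159]]
10.6 [-0.2007  0.4706  0.0819  0.0022 -1.1815 -1.3439] [ 0.6018 -0.2861  0.2069] ty deg 91.55205290680487 F [ 4.5793 -2.4598  1.8363] w -6.815773480756393e-06 0.0
tool shift cm [-4.8361  0.8083 13.1889]
[[-0.9996 -0.0271  0.0003]
 [-0.0271  0.9996 -0.0021]
 [-0.0002 -0.0021 -1.    ]]
```

View pics/w6.png

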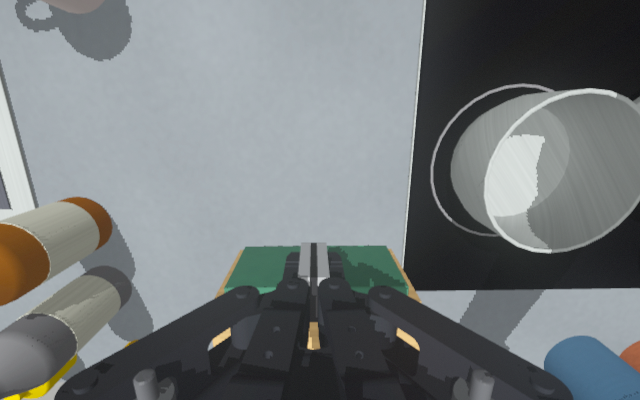

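Emit:
carry_out(deltas=[[1,[0,0.2,3],0],[1,[0,0.4,7],0],[1,[0,0.4,11],0],[1,[0,0.4,13],0],[1,[-2,0.4,13],0],[1,[-4,0.4,13],0],[1,[-6,0.4,13],0],[1,[-6,0.4,13],0]])

```text
t: 11.6
ee_pos: [0.6611, -0.2743, 0.0772]
eef_rot: [0.039, -3.141, -0.0]
ft_force: [-0.2, 0.1, 0.4]
gripper_width: 0.0002
grip_force: 0.0
```

```bash
python3 s.py
```

```text
11.6 [-0.1682  0.6588  0.0753 -0.0001 -0.9876 -1.3777] [ 0.6611 -0.2743  0.0772] ty deg 91.41918875126045 F [-0.1719  0.1415  0.3645] w 0.0002407392115534076 0.0
[[-0.9997 -0.0248 -0.0002]
 [-0.0248  0.9997  0.0002]
 [ 0.0002  0.0002 -1.    ]]
```

Approach in small steps until contact.

Emit:
carry_out(deltas=[[1,[-0.2,0,0],0],[1,[-0.4,0,0],0],[1,[-0.6,0,0],0],[1,[-0.8,0,0],0],[1,[-1.0,0,0],0],[1,[-1.2,0,0],0],[1,[-1.4,0,0],0],[1,[-1.4,0,0],0]])

```text
t: 12.6
ee_pos: [0.6724, -0.2745, 0.0779]
eef_rot: [0.038, -3.136, -0.001]
ft_force: [-5.5, -0.0, 3.4]
gripper_width: 0.0
grip_force: 2.8
```

Emit:
carry_out(deltas=[[1,[-0.1,0,0],0],[1,[-0.2,0,0],0],[1,[-0.3,0,0],0],[1,[-0.3,0,0],0],[1,[-0.3,0,0],0],[1,[-0.3,0,0],0],[1,[-0.3,0,0],0],[1,[-0.3,0,0],0]])

```text
t: 13.6
ee_pos: [0.6754, -0.2744, 0.0779]
eef_rot: [0.038, -3.137, -0.001]
ft_force: [-5.5, 0.7, 4.0]
gripper_width: -0.0004
grip_force: 2.8
```

Emit:
carry_out(deltas=[[1,[-0.1,0,0],0],[1,[-0.2,0,0],0],[1,[-0.2,0,0],0],[1,[-0.2,0,0],0],[1,[-0.2,0,0],0],[1,[-0.2,0,0],0],[1,[-0.2,0,0],0],[1,[-0.2,0,0],0]])

```text
t: 14.6
ee_pos: [0.6769, -0.2744, 0.0779]
eef_rot: [0.038, -3.135, -0.002]
ft_force: [-6.8, 1.2, 3.1]
gripper_width: -0.0003
grip_force: 3.3
```

Emit:
carry_out(deltas=[[1,[-0.1,0,0],0],[1,[-0.2,0,0],0],[1,[-0.2,0,0],0],[1,[-0.2,0,0],0],[1,[-0.2,0,0],0],[1,[-0.2,0,0],0],[1,[-0.2,0,0],0],[1,[-0.2,0,0],0]])

```text
t: 15.6
ee_pos: [0.677, -0.2743, 0.0779]
eef_rot: [0.037, -3.131, -0.003]
ft_force: [-10.2, 0.8, 6.4]
gripper_width: 0.0002
grip_force: 5.4
```

Emit:
carry_out(deltas=[[1,[-0.1,0,0],0],[1,[-0.2,0,0],0],[1,[-0.2,0,0],0],[1,[-0.2,0,0],0],[1,[-0.2,0,0],0],[1,[-0.2,0,0],0],[1,[-0.2,0,0],0],[1,[-0.2,0,0],0]])

```text
t: 16.6
ee_pos: [0.6771, -0.2743, 0.0779]
eef_rot: [0.036, -3.127, -0.004]
ft_force: [-14.7, 2.8, 9.1]
gripper_width: -0.0004
grip_force: 7.5
```

Emit:
carry_out(deltas=[[1,[5,0,0],0],[1,[10,0,0],0],[1,[15,0,0],0],[1,[17,0,0],0],[1,[17,0,0],0],[1,[17,0,0],0],[1,[17,0,-4],0],[1,[17,0,-8],0]])

```text
t: 17.6
ee_pos: [0.5148, -0.2784, 0.1582]
eef_rot: [0.04, -3.141, 0.0]
ft_force: [0.7, -0.3, 0.4]
gripper_width: -0.0005
grip_force: 0.0
```

Emit:
carry_out(deltas=[[1,[0,0,-4],0],[1,[0,0,-6],0],[1,[0,0,-6],0],[1,[0,0,-6],0],[1,[0,0,-6],0],[1,[0,0,-6],0],[1,[0,0,-6],0],[1,[0,0,-6],0]])

```text
t: 18.6
ee_pos: [0.5135, -0.2784, 0.2177]
eef_rot: [0.038, -3.141, -0.0]
ft_force: [-0.7, 0.1, 0.8]
gripper_width: -0.0004
grip_force: 0.0
```

```bash
python3 rims.py 7; python3 s.py|head -1
```

```text
scene pan [ 0.5756 -0.0529] 2.3756536401335184 259
scene milk [0.4693 0.2569] 1.9281249269026441 138
scene skillet [0.6516 0.2245] 1.687800317411222 272
side pan [ 0.5781 -0.0559] 2.2463036196341895 159
side milk [0.4656 0.2592] 2.103385707063824 277
side skillet [0.6493 0.2238] 1.8170322264423273 285
18.7 [-0.2197  0.3253 -0.1166 -0.     -1.1289 -1.3267] [ 0.5135 -0.2784  0.2178] ty deg 91.39676765443079 F [-0.2381  1.4149 -1.3147] w 0.000169959530141338 0.0
```

View pics/scene7.png

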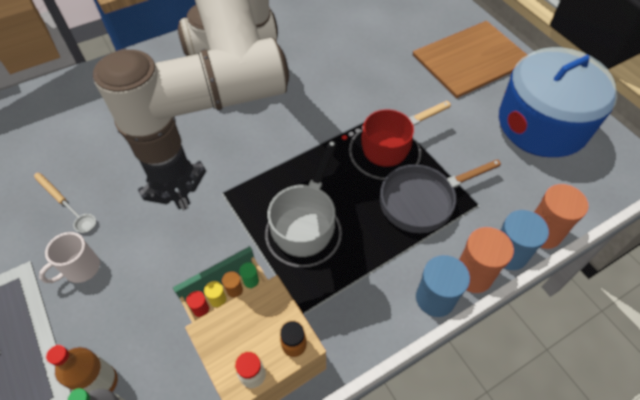

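The drawer is out: its green front now runs from (175,288) to (252,252), with the jars behind it visible. The handle lies over the hob, from (318,185) to (330,148).

```bash
python3 -c "
from rig import bot
print(bot.finish_job())"
```

```text
the job is handed in; nothing more can be done
None
```

The job is handed in: the saucepan's handle lies inside the hob with the pan within a few mm of its zone centre, the drawer sprang ajar after a push of about 15 N, and the other pans did not move; the hand-in gave no verdict.

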